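Zero the batch counter through its guarded reset well

ROBOT

A 6-joint arm with a two-finger parallel gripper is mounted at the origin on a cart in front of the work surface, level with it; the furniture and walls round the work are solid. World frame = base frame: x ahead of the robot, y to its left, z up, the work surface at z = 0. Lengths are in m, angles in rad, forces in N, time in s.
With the tool pointing down it reaches from about 0.25 to 0.775 m from the base axis. Payload 4 kg.
Tool frame: the origin (TCP) lies between the finger pads; the fingertips stand 14 mm ahead of it and the grasp point (between the pads) lies 5 mm behind it (tip_reach is the distance from the TCP to the fingertips, in m); z points along the fingers, y is the line along which they close (so a half turn about z gives the same grasp; the last joint's range is limited). The gripper opens to 94 mm and grips with 3 to 60 N. Pads are 16 mm wide; open, the fingers measure 119 mm over their backs; the gripper's body (75 mm by 177 mm) begins 78 mm behind the grasp point.
Start: joints at [-1.44, 0.087, 1.371, -0, 1.684, -0.103], TCP at [0.127, -0.535, 0.22] pointing down, gripper open.
Joint ranges: [-3.1, 3.1], [-0.76, 2.03], [0.27, 2.55], [-1.08, 4.22], [0.17, 2.65], [-2.57, 2.57]. Speed limits (rad/s): [2.79, 2.79, 3.14, 3.14, 3.14, 3.14].

INTERFACE

Orientations are given as [roll, pitch, yaw] about the fixed x, y, z axes, in that order (R = Rz(yaw) Ry(pitch) Rx(roll)).
In Python, from bench import * gives the robot as it stands. The module is installed in compiled form; this text tells all that it offers.
- The arm moves only by the tool servo_tool, never from a script. Its argument "targets" is a list of rows, each a list of 4 numbers: the shift along the tool's x, y, z in cm, then the turn about the tool's z in degrees. A call has 1 to 8 rows; each row is the pose to reach, as a shift and turn from the pose commanded when the call began, along the tool's axes at that moment; what a row does not reach only later rows make up. A row lasts 1/8 s, in which the tool goes at most 62.5 mm and 10.7 degrees, less where a joint would pass 70% of its speed; a pose out of reach is approached as far as the arm can. A call with a gripper value outside its range is refused whole. "claw" is the closure in counts, from 0 (fully open) to 255 (shut), set as the call begins (left out, the last holds). The fingers move at their own pace and stop on an object; the grip force is fixed at half the most. Time passes only in rows, so rows that repeat a pose let the fingers close. It gives the time, the measured TCP pose, the force, the opening and the grip force at its end, in the units of the state.
- get_obs(): the state, without advancing time (a new reading comes with each control period).
- snapshot(name): name is "side" or "top" or "wrist"; returns the picture (420x560x3 uint8, blue, green, red); there is no depth.
- camera_model(name): a dict with "camera_matrix" (3x3 intrinsics, pixels), "camera_from_world" (4x4, takes a point from world to camera coordinates). Camera axes: x right, y up, looking along -z (the intrinsics and any distortion apply to the point x, -y, -z); pixel columns grow to the right and rows downward; lengths in m; the calibration is good to about 2 mm. A picture is of the moment at which its call begins: read the wrist's pose just before it. camera_model takes no time and is no camera call; for the wrist camera it gives the pose at the moment of the call.
- close_job(): hands the job in; it is judged then, once.
The state is a dict: "time": time; "joint_positions": joint angles; "qvel": joint speeds; "joint_torque": joint torques, N m; "tool_pos": TCP position; "ee_rot": TCP orientation; "wrist_force": force on the tool from outside, world axes, zero at the start; "wrist_torque": the same for the moment, N m; "width": finger opening in m; "finger_force": force on a finger pad.
Only numpy, scipy, OpenCV 4.12 (cv2) and the standard library are available. Lean on these libraries where they do the work, as an engineer would, in place of code of your own. Each camera call takes 0.05 s, during which the arm holds its last target. There are 200 camera calls.

TASK

Zero the shaft counter on the bench for the next batch: push its slide cover fully open, reach a fingertip into the well beneath and press the sunken reset key all the way down, holding it there for a good second, then let it up and push the cover fully shut again. Only push and press with the fingers; do not press the small raised count key, and leave the loose bearing, the pinion and the paint marker where they are.

Things in the scene. Friction and masses are not known exactly. Their poses are not given: they have to be found in the camera images.
- counter: Batch counter: grey box fixed to the bench, 110 (x) x 210 (y) x 65 mm high. Origin: centre of its underside; x across it (away from the robot at yaw 0), y along it, z up. On its flat top: a square well at y = +15 under an aluminium slide cover; two cover rails 7 mm wide and high at x = +-33.5, y = -76 to +46; a display window at y = -86; the small raised count key near the +y end.
- well_mouth (a point): Centre of the well's mouth, level with the box's top (65 mm above the bench); axes as the counter's. The well is 44 x 44 mm, 30 mm deep, walls upright. In its middle stands the reset key, a black round cap 30 mm across, its top 20 mm below the mouth when up, 26 mm when fully down.
- cover_rib (a point): Middle of the top edge of the push rib on the slide cover, 84 mm above the bench; moves with the cover; axes as the counter's. The rib, 40 mm along x, 10 mm thick along y, stands across the middle of the cover plate (58 x 54 mm, 3 mm thick, upper face 15 mm below this point, 69 mm above the bench) and can be pushed from either side.
- slide_cover (a joint): How far the slide cover is open, m: 0 = shut, fully over the well (stop); it opens along the counter's -y to 0.058 (stop), where the well is free by 9 mm. It has about 1.5 N of friction and stays where it is left.
- reset_key (a joint): How far the sunken reset key is pressed, m: 0 = up, 0.006 = fully down on its stop. Sprung: starts to move at about 2 N, takes about 5 N to hold fully down, and comes up by itself.
- count_key (a joint): How far the small raised count key is pressed, m: 0 = up, 0.004 = down; light spring (about 1 to 3 N). Leave it alone.
- count_key_top (a point): Centre of the top of the small raised count key: black, round, 18 mm across, 6 mm above the box's top, at x = +25, y = +82 mm of the counter, the end away from which the cover opens. Must not be pressed.
- spare_bearing: Loose ball bearing lying flat, 52 mm across, 15 mm high, a little way off the counter's +y end; origin at the centre of its underside. Bystander.
- pinion: Loose steel pinion, 45 mm across, 42 mm high, standing on its stub a little way off the counter's -y end; origin at the centre of its underside. Bystander. Beyond it, at about x = 0.83, y = -0.10 m from the robot, stands a tall fixed arbor press: swing the arm round clear of it.
- paint_marker: Loose paint marker lying on the bench, 126 mm long, 16 mm thick; bystander.

How it is judged:
By the outcome, as a careful person would: the job done as asked, in the order asked, and still so for the second after the job is handed in, with the robot touching nothing.
It also fails if it takes over 61 s, if anything falls off the work surface, if the arm or the gripper's body presses on something with over 40 N, if the wrist force passes 120 N, or if a joint passes its speed limit or range.

## Working session

There is one attempt and no reset: what is moved stays moved. The work goes in short steps, Python scripts to look and compute and a tool call to move; the robot and the scene stay as the last step left them, time stands still between calls to the robot, and variables do not carry over. Pictures are saved under pics/ and viewed, at most 10 in all, crops included, and the job is handed in when it is done.

Besides the shell and the picture viewer there is one more tool, called after ">>>" in YAML: its name, and indented under it one key for each argument. servo_tool: Moves the arm, as the interface text tells. Its arguments: {"type":"object","properties":{"targets":{"type":"array"},"claw":{"type":"number"}},"required":["targets"]}

```bash
mkdir -p pics; python3 - <<'E'
from bench import *
import cv2,numpy as np
o=get_obs();print(o)
for n in("top","side"):
    cv2.imwrite(f"pics/{n}0.png",snapshot(n)); m=camera_model(n);print(n,m)
E
```

```text
{'time': 0.0, 'joint_positions': array([-1.44009310e+00,  8.79410008e-02,  1.37222754e+00,  9.50440525e-06,
        1.68356602e+00, -1.03104203e-01]), 'qvel': array([ 0.00025437, -0.00037621,  0.0008101 ,  0.00031703, -0.00038616,
        0.00018248]), 'joint_torque': array([ 7.35385674e-04, -3.40173054e+01, -3.02428186e+01,  7.18540745e-02,
        3.28922714e-02, -1.48598224e-04]), 'tool_pos': array([ 0.12735638, -0.53453662,  0.21832533]), 'ee_rot': array([-3.13946309e+00, -2.29844865e-04,  2.33808245e-01]), 'wrist_force': array([ 0.5387656 ,  1.16397898, -0.30168183]), 'wrist_torque': array([-0.00546392, -0.02166071, -0.05330982]), 'finger_force': 0.0, 'width': 0.09402268869555601}
top {'camera_matrix': array([[488.83194829,   0.        , 272.98412346],
       [  0.        , 488.83194829, 207.47928788],
       [  0.        ,   0.        ,   1.        ]]), 'camera_from_world': array([[-0.02561568, -0.99966461, -0.00380906,  0.28992592],
       [ 0.99565343, -0.02585383,  0.08947525, -0.5745302 ],
       [-0.08954372, -0.00150054,  0.99598176, -1.08958032],
       [ 0.        ,  0.        ,  0.        ,  1.        ]])}
side {'camera_matrix': array([[481.83772848,   0.        , 278.08167075],
       [  0.        , 481.83772848, 212.57670186],
       [  0.        ,   0.        ,   1.        ]]), 'camera_from_world': array([[-0.90378066, -0.42786538, -0.01057074,  0.61133413],
       [ 0.23226413, -0.51105764,  0.82757082, -0.0804558 ],
       [-0.35949116,  0.7454873 ,  0.56126179, -1.21549368],
       [ 0.        ,  0.        ,  0.        ,  1.        ]])}
```

View pics/top0.png

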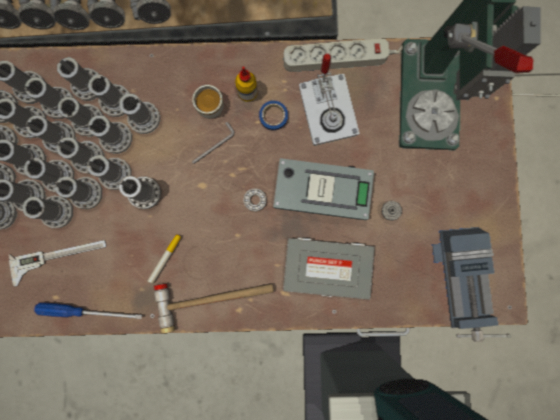

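View pics/side0.png

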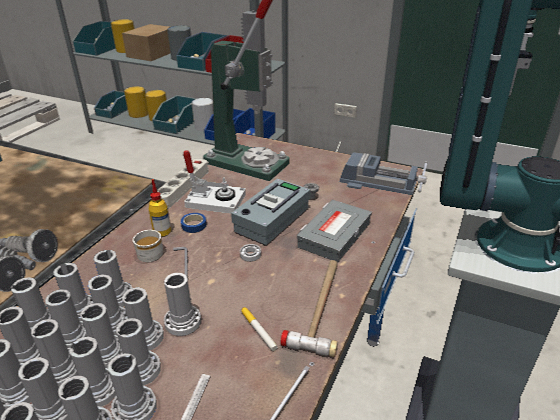

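The top view shows the counter around (325,190): count key at (288,173), display at (362,193), cover/rib near (320,187). The bearing is at (255,199) and the pinion at (391,210). I'll enlarge it to read the corners.

```bash
python3 - <<'E'
import cv2
a=cv2.imread("pics/top0.png")[150:225,265:385]
cv2.imwrite("pics/crop0.png",cv2.resize(a,None,fx=6,fy=6,interpolation=cv2.INTER_CUBIC))
E
```

```text
(no output)
```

View pics/crop0.png

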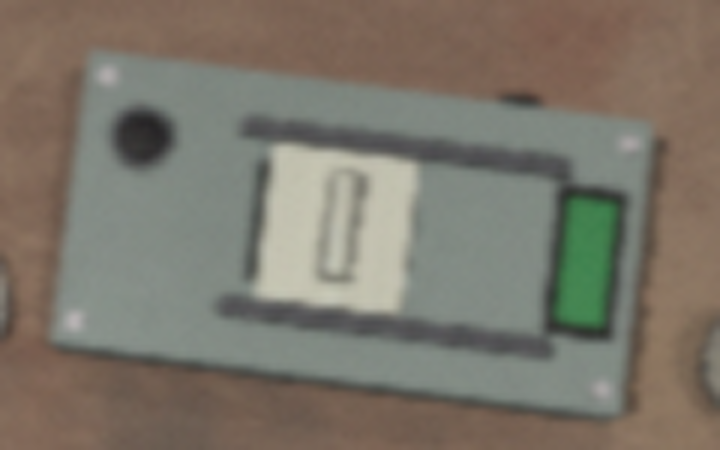

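The crop shows the box top corners at (90,50), (652,122), (620,415) and (52,345), the count key at (142,137), and the rib at about (342,226). I'll cast these onto their height planes and fit the pose.

```bash
cat > h.py <<'E'
from bench import *
import cv2,numpy as np
def ray(n,uv,z,m=None):
    m=m or camera_model(n);T=m["camera_from_world"];K=m["camera_matrix"];R=T[:3,:3];c=-R.T@T[:3,3]
    d=np.linalg.inv(K)@np.array([uv[0],uv[1],1.]);d=R.T@(d*[1,-1,-1]);return c+d*(z-c[2])/d[2]
def proj(n,p,m=None):
    m=m or camera_model(n);T=m["camera_from_world"];q=T[:3,:3]@p+T[:3,3];q=m["camera_matrix"]@(q*[1,-1,-1]);return q[:2]/q[2]
def fit(A,B):
    a=A.mean(0);b=B.mean(0);U=A-a;V=B-b
    t=np.arctan2((U[:,0]*V[:,1]-U[:,1]*V[:,0]).sum(),(U*V).sum())
    R=np.array([[np.cos(t),-np.sin(t)],[np.sin(t),np.cos(t)]]);return b-R@a,t,R
E
python3 - <<'E'
from h import *
px=np.array([(90,50),(652,122),(620,415),(52,345),(142,137)],float)
L=np.array([(55,105,65),(55,-105,65),(-55,-105,65),(-55,105,65),(25,82,71)])/1000
f=lambda p:(np.array(p)+.5)/6-.5+[265,150]
W=np.array([ray("top",f(p),l[2]) for p,l in zip(px,L)])
o,t,R=fit(L[:,:2],W[:,:2]);print(o,t,np.degrees(t));print((W[:,:2]-(L[:,:2]@R.T+o))*1000)
for nm,p,z in(("rib",(342,226),.084),("disp",(588,262),.065),("cov-y",(412,235),.069),("cov+y",(263,222),.069)):print(nm,R.T@(ray("top",f(p),z)[:2]-o))
for nm,p,z in(("bearing",(255,199),.015),("pinion",(391,210),.042),("mk",(165,258),.016)):print(nm,ray("top",p,z))
print("well",R@[0,.015]+o)
E
```

```text
[0.61787613 0.16230635] -0.15179932454111114 -8.69746062914233
[[ 0.44099657 -0.32817821]
 [-0.22004775  0.41558924]
 [ 0.43709044  0.25361379]
 [-0.1891417  -0.06787434]
 [-0.46889757 -0.27315048]]
rib [-0.00080367  0.00593887]
disp [-7.67026500e-06 -8.68852275e-02]
cov-y [ 0.00125048 -0.02110919]
cov+y [-0.00082708  0.03369257]
bearing [0.60356922 0.31605576 0.015     ]
pinion [0.56783362 0.00999277 0.042     ]
mk [0.47329692 0.52462363 0.016     ]
well [0.62014438 0.17713385]
```

>>> servo_tool:
  targets:
    - [0,0,-6,0]
    - [15,-14,-6,-10]
    - [65.1,-59.4,-6,-67.9]
    - [65.1,-59.4,-6,-67.9]
    - [65.1,-59.4,-6,-67.9]
    - [65.1,-59.4,-6,-67.9]
    - [65.1,-59.4,-6,-67.9]
    - [65.1,-59.4,-6,-67.9]
  claw: 255

```text
time: 1.1
tool_pos: [0.3738, -0.1712, 0.2792]
ee_rot: [3.141, 0.0, 1.422]
wrist_force: [0.7, 0.1, 0.2]
width: 0.0175
finger_force: 0.0
```

>>> servo_tool:
  targets:
    - [0,0,0,0]
    - [0,0,0,0]

```text
time: 1.35
tool_pos: [0.373, -0.1731, 0.2791]
ee_rot: [-3.141, 0.0, 1.419]
wrist_force: [0.3, 0.0, 0.1]
width: 0.0009
finger_force: 0.0
```

>>> servo_tool:
  targets:
    - [40.05,19.15,0,0]
    - [40.05,19.15,0,0]
    - [40.05,19.15,0,0]
    - [40.05,19.15,0,0]
    - [40.05,19.15,0,0]
    - [40.05,19.15,6,0]
    - [40.05,19.15,11,0]
    - [40.05,19.15,11,0]

```text
time: 2.35
tool_pos: [0.6243, 0.192, 0.1666]
ee_rot: [-3.14, 0.001, 1.415]
wrist_force: [0.0, 0.2, -0.2]
width: 0.0005
finger_force: 0.0
```

```bash
python3 - <<'E'
from h import *
o=get_obs();print(o['tool_pos'],o['ee_rot'],o['wrist_force'],o['time'])
m=camera_model("wrist");cv2.imwrite("pics/w1.png",snapshot("wrist"))
O=np.array([.61787613,.16230635]);t=-.1518;R=np.array([[np.cos(t),-np.sin(t)],[np.sin(t),np.cos(t)]])
for nm,p in dict(rib6=(0,6,84),well=(0,15,65),key=(25,82,71),c1=(55,105,65),c2=(-55,105,65),r1=(33.5,46,72),r2=(-33.5,46,72),r3=(33.5,-76,72),r4=(-33.5,-76,72)).items():
    p=np.array(p)/1000;print(nm,proj("wrist",np.r_[O+R@p[:2],p[2]],m).round(1))
E
```

```text
[0.62428761 0.19204512 0.16661492] [-3.13969739e+00  1.38019711e-03  1.41512705e+00] [ 0.03129749  0.22494655 -0.17907459] 2.35
rib6 [274.6 248.4]
well [274.8 230.6]
key [304.6 156. ]
c1 [341.4 126.4]
c2 [206.3 127.1]
r1 [313.9 198.9]
r2 [234.8 199.2]
r3 [310.5 322.3]
r4 [240.5 322.5]
```

View pics/w1.png

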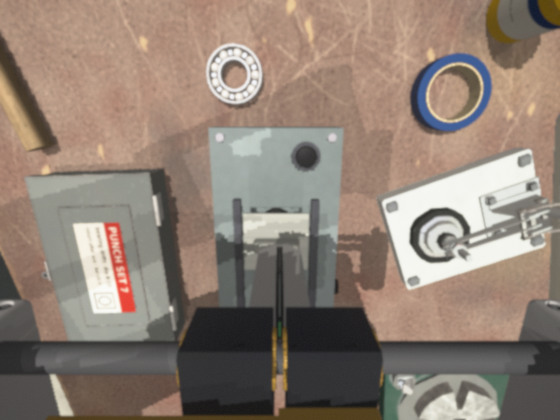

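The wrist view agrees with the fit to about 1 mm: corners at (209,128) and (343,127), count key at (305,156). I'll descend next to the +y side of the rib.

>>> servo_tool:
  targets:
    - [0,0,5,0]
    - [0,0,6,0]
    - [0,0,6,0]
    - [0,0,6,0]

```text
time: 2.9
tool_pos: [0.6246, 0.1931, 0.1124]
ee_rot: [3.137, -0.002, 1.417]
wrist_force: [-0.6, -0.1, 0.7]
width: 0.0005
finger_force: 0.0
```

>>> servo_tool:
  targets:
    - [0,0,1.8,0]
    - [0,0,1.8,0]
    - [0,0,1.8,0]
    - [0,0,1.8,0]

```text
time: 3.4
tool_pos: [0.6232, 0.194, 0.0918]
ee_rot: [3.141, -0.0, 1.419]
wrist_force: [-0.7, -0.9, 0.0]
width: 0.0004
finger_force: 0.0
```

>>> servo_tool:
  targets:
    - [0,0,0.2,0]
    - [-0.8,0,0.2,0]
    - [-1.6,0,0.2,0]
    - [-2.4,0,0.2,0]
    - [-3.2,0,0.2,0]
    - [-4,0,0.2,0]
    - [-4.8,0,0.2,0]
    - [-5.4,0,0.2,0]

```text
time: 4.4
tool_pos: [0.6146, 0.1399, 0.0893]
ee_rot: [-3.141, 0.0, 1.419]
wrist_force: [-1.7, 1.7, -0.7]
width: 0.0005
finger_force: 0.8
```

>>> servo_tool:
  targets:
    - [-0.3,0,0,0]
    - [-0.6,0,0,0]
    - [-0.8,0,0,0]
    - [-0.8,0,0,0]

```text
time: 4.9
tool_pos: [0.6139, 0.1344, 0.0895]
ee_rot: [3.141, -0.004, 1.42]
wrist_force: [-0.4, 6.6, -2.3]
width: 0.0003
finger_force: 2.9
```

>>> servo_tool:
  targets:
    - [-0.3,0,0,0]
    - [-0.3,0,0,0]
    - [-0.3,0,0,0]

```text
time: 5.28
tool_pos: [0.6139, 0.1342, 0.0896]
ee_rot: [3.141, -0.009, 1.421]
wrist_force: [0.1, 11.7, -2.0]
width: 0.0003
finger_force: 5.6
```

>>> servo_tool:
  targets:
    - [1.5,0,0,0]
    - [1.5,0,-3,0]
    - [5.5,0,-3,0]
    - [6,0,-3,0]
    - [6,0,-3,0]
    - [6,0,-3,0]

```text
time: 6.02
tool_pos: [0.6222, 0.1878, 0.119]
ee_rot: [-3.141, 0.001, 1.418]
wrist_force: [0.7, -0.4, 0.9]
width: 0.0005
finger_force: 0.0
```

```bash
python3 - <<'E'
from h import *
o=get_obs();print(o['tool_pos'],o['ee_rot'],o['wrist_force'],o['time'])
a=snapshot("top")[150:225,265:385];b=cv2.resize(snapshot("wrist"),(533,400))
O=np.array([.61787613,.16230635]);t=-.1518;R=np.array([[np.cos(t),-np.sin(t)],[np.sin(t),np.cos(t)]])
print(R.T@(o['tool_pos'][:2]-O))
s=snapshot("side")[165:255,220:340]
cv2.imwrite("pics/c2.png",np.hstack([cv2.resize(s,(800,600),interpolation=cv2.INTER_CUBIC)]))
cv2.imwrite("pics/c3.png",np.vstack([cv2.resize(a,(480,300),interpolation=cv2.INTER_CUBIC),cv2.resize(b,(480,300))]))
E
```

```text
[0.62217178 0.18775489 0.11898907] [-3.14104798e+00  1.41822694e-03  1.41805121e+00] [ 0.66022658 -0.4175886   0.92594371] 6.025
[0.00039798 0.02580547]
```

View pics/c2.png

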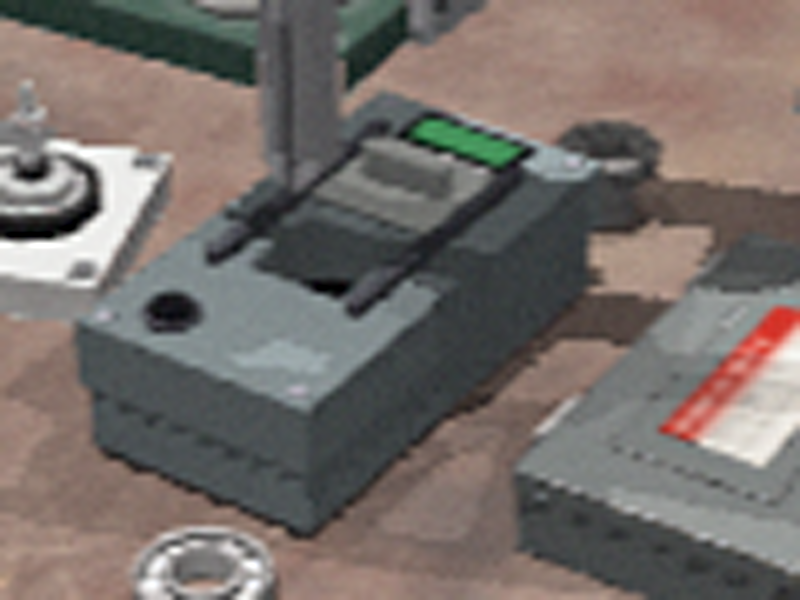

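View pics/c3.png

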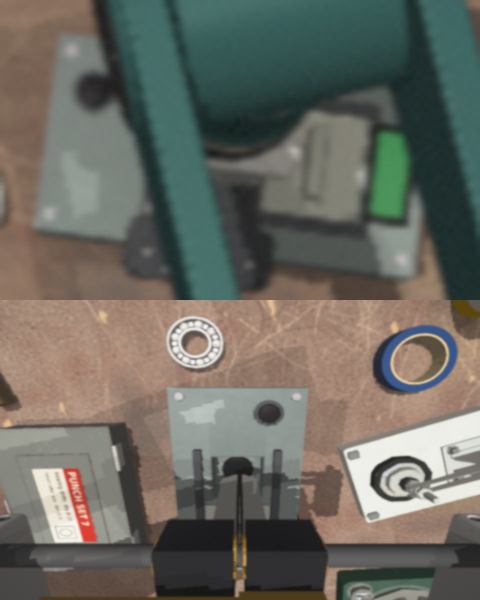

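The side view shows the cover fully open against the display end, at about (400,175), with the well free at (320,255). The bystanders haven't moved. Next I'll go over the key and down.

>>> servo_tool:
  targets:
    - [-1.1,0,0,0]
    - [-1.1,0,0,0]
    - [-1.1,0,1.5,0]
    - [-1.1,0,3,0]
    - [-1.1,0,4.5,0]
    - [-1.1,0,5.2,0]
    - [-1.1,0,5.2,0]
    - [-1.1,0,5.2,0]

```text
time: 7.18
tool_pos: [0.6211, 0.1781, 0.068]
ee_rot: [3.14, -0.0, 1.419]
wrist_force: [0.2, -0.7, 0.4]
width: 0.0005
finger_force: 0.0
```

>>> servo_tool:
  targets:
    - [0,0,0.5,0]
    - [0,0,0.9,0]
    - [0,0,1.2,0]
    - [0,0,1.5,0]
    - [0,0,1.7,0]
    - [0,0,1.7,0]

```text
time: 7.92
tool_pos: [0.6209, 0.1781, 0.0532]
ee_rot: [3.14, -0.0, 1.419]
wrist_force: [-4.0, -0.9, 10.5]
width: 0.0003
finger_force: 5.3
```

>>> servo_tool:
  targets:
    - [0,0,0.3,0]
    - [0,0,0.3,0]
    - [0,0,0.3,0]
    - [0,0,0.3,0]
    - [0,0,0.3,0]
    - [0,0,0.3,0]
    - [0,0,0.3,0]
    - [0,0,0.3,0]

```text
time: 8.93
tool_pos: [0.621, 0.178, 0.0531]
ee_rot: [3.139, -0.001, 1.419]
wrist_force: [-7.5, -1.4, 19.5]
width: 0.0003
finger_force: 9.9
```

>>> servo_tool:
  targets:
    - [0,0,0,0]
    - [0,0,0,0]
    - [0,0,0,0]
    - [0,0,0,0]
    - [0,0,0,0]
    - [0,0,0,0]

```text
time: 9.68
tool_pos: [0.621, 0.1781, 0.053]
ee_rot: [3.139, -0.001, 1.419]
wrist_force: [-8.2, -1.7, 19.5]
width: 0.0004
finger_force: 9.9
```

>>> servo_tool:
  targets:
    - [0,0,-2,0]
    - [0,0,-5,0]
    - [0,0,-7.3,0]
    - [0,0,-7.3,0]
    - [-5,0,-7.3,0]
    - [-8.2,0,-7.3,0]
    - [-8.2,0,-7.3,0]
    - [-8.2,0,-7.3,0]

```text
time: 10.68
tool_pos: [0.6078, 0.0974, 0.1192]
ee_rot: [-3.14, -0.0, 1.419]
wrist_force: [-0.6, -0.4, 0.0]
width: 0.0006
finger_force: 0.0
```

>>> servo_tool:
  targets:
    - [0,0,1.5,0]
    - [0,0,2.9,0]
    - [0,0,2.9,0]
    - [0,0,2.9,0]

```text
time: 11.18
tool_pos: [0.6082, 0.0972, 0.0911]
ee_rot: [-3.141, 0.0, 1.419]
wrist_force: [-0.3, 1.0, 0.3]
width: 0.0008
finger_force: 0.0
```

>>> servo_tool:
  targets:
    - [0.8,0,0.1,0]
    - [1.6,0,0.1,0]
    - [2.4,0,0.1,0]
    - [3.2,0,0.1,0]
    - [4,0,0.1,0]
    - [4.8,0,0.1,0]
    - [5.6,0,0.1,0]
    - [6.2,0,0.1,0]

```text
time: 12.18
tool_pos: [0.6177, 0.1587, 0.0904]
ee_rot: [-3.142, 0.0, 1.419]
wrist_force: [0.5, -2.0, 1.3]
width: 0.0007
finger_force: 0.8
```

>>> servo_tool:
  targets:
    - [0.4,0,0,0]
    - [0.8,0,0,0]
    - [1.0,0,0,0]
    - [1.0,0,0,0]
    - [1.0,0,0,0]

```text
time: 12.8
tool_pos: [0.6184, 0.1636, 0.0904]
ee_rot: [-3.14, 0.009, 1.417]
wrist_force: [-2.0, -11.1, 4.2]
width: 0.0004
finger_force: 5.5
```

>>> servo_tool:
  targets:
    - [-2,0,0,0]
    - [-2.5,0,0,0]
    - [-2.5,0,-4,0]
    - [-2.5,0,-9,0]
    - [-22,-8,-14,0]
    - [-22,-8,-14,0]
    - [-22,-8,-14,0]
    - [-22,-8,-14,0]

```text
time: 13.8
tool_pos: [0.5057, -0.0388, 0.2318]
ee_rot: [3.139, -0.001, 1.417]
wrist_force: [1.3, 1.2, 0.0]
width: 0.0004
finger_force: 0.0
```

```bash
python3 - <<'E'
from h import *
o=get_obs();print(o['tool_pos'],o['wrist_force'],o['time'])
a=snapshot("top")[150:225,245:405];s=snapshot("side")[165:285,220:380]
cv2.imwrite("pics/c4.png",np.vstack([cv2.resize(a,(560,262),interpolation=cv2.INTER_CUBIC),cv2.resize(s,(560,338))]))
E
```

```text
[ 0.50567427 -0.03878299  0.23178285] [1.33568654 1.21885907 0.01503063] 13.8
```

View pics/c4.png

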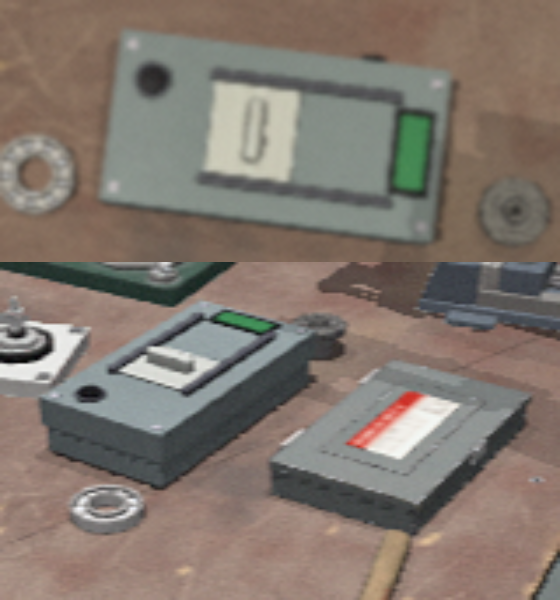

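The cover is shut: the rib at (254,132) sits about 9 mm further towards +y than at the start, and no well gap shows. The bearing and pinion are where they were. I'll let the arm settle, then hand in.

>>> servo_tool:
  targets:
    - [0,0,0,0]
    - [0,0,0,0]
    - [0,0,0,0]

```text
time: 14.28
tool_pos: [0.507, -0.0362, 0.2298]
ee_rot: [-3.14, -0.0, 1.421]
wrist_force: [-0.1, 0.8, -0.3]
width: 0.0005
finger_force: 0.0
```

```bash
python3 -c "
from bench import *
print(close_job())"
```

```text
the job is handed in; nothing more can be done
None
```

I pushed the cover open to its stop, held the reset key fully down for about 1.75 s, let it up and pushed the cover fully shut; I never went near the count key or the loose parts, and handed in at about 14 s (no verdict came back).

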